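Weigh the coarse fraction: lift the top sieve off the sieve stack onto the balance

TASK

The stones have been shaken through the sieve stack. Take the lid off the stack and lay it flat, knob up, on the worktop, and lift the top sieve off the sieve below and set it down gently and upright in the middle of the balance's round pan, with all four of its stones still in it. Leave the lower sieve nested on its receiver where the stack stands, and do not disturb the beaker, the wash bottle or the timer.

Things in the scene. Friction and masses are not known exactly. Their poses are not given: they have to be found in the camera images.
- lid: Round steel lid with black knob, at first on the top sieve. Origin: centre of the underside of its plug; z up. Plug 56 mm across, 6 mm deep, loose in the sieve's rim (1.7 mm play all round); plate 69 mm across, z 6 to 10 mm; knob on the axis: neck z 10 to 18 mm (16 to 20 mm across), grip 25 mm across from z 18 to 33 mm, top at 34 mm. About 0.07 kg.
- top_sieve: Upper of two equal steel sieves, coarse mesh, with four stones in it. Origin: centre of its skirt's underside; z up. Skirt 56 mm across, z 0 to 7 mm, loose in the rim below (1.7 mm play); then the round frame, 66 mm across outside (68 over the rim bead), 59 inside, z 7 mm to the open rim at 42 mm. Mesh at z 11 mm. About 0.16 kg. Nothing locks it.
- lower_sieve: The lower sieve, same frame and sizes, fine mesh with small grains stuck on it (no loose parts). Its skirt sits in the receiver's rim. Its origin is 21 mm above the receiver's, and the top sieve's origin 35 mm above its own; the lid's origin is 36 mm above the top sieve's.
- receiver: Closed steel pan at the foot of the stack, loose on the worktop: 66 mm across, 28 mm high, mass about 0.22 kg. Origin: centre of its underside; z up. The whole stack is 127 mm high with the lid.
- stone_0: One of four angular grey stones, 15 to 23 mm across and 11 to 15 mm high, about 12 g, lying loose on the mesh of the top sieve. Origin: about the middle of its underside at the start.
- stone_1: One of four angular grey stones, 15 to 23 mm across and 11 to 15 mm high, about 12 g, lying loose on the mesh of the top sieve. Origin: about the middle of its underside at the start.
- stone_2: One of four angular grey stones, 15 to 23 mm across and 11 to 15 mm high, about 12 g, lying loose on the mesh of the top sieve. Origin: about the middle of its underside at the start.
- stone_3: One of four angular grey stones, 15 to 23 mm across and 11 to 15 mm high, about 12 g, lying loose on the mesh of the top sieve. Origin: about the middle of its underside at the start.
- balance: Compact bench balance, white and grey, fixed in place: 150 mm wide (y), 170 mm deep (x), 41 mm high, with a round steel pan standing 9 mm above its top. Origin: centre of its underside; x points from the display edge (which faces the robot, give or take 15 degrees) to the rear, z up.
- pan_center (a point): Centre of the top face of the balance's round flat steel pan, 100 mm across, 50 mm above the worktop, with nothing round it standing higher. It lies 28 mm behind the balance's origin (+x). The pan does not sink under load.
- beaker: Bystander: small clear beaker, 53 mm across, 70 mm high. Origin: centre of its underside.
- wash_bottle: Bystander: white squeeze bottle with red cap and bent spout, 66x106x217 mm. Origin: on the worktop, in the middle of its outline seen from above.
- lab_timer: Bystander: white wedge-shaped bench timer, 66x78x36 mm. Origin: centre of its underside.
Things that resemble listed ones, but are neither listed nor needed, are in the scene too. What is shaped like the lid but orange is not meant.

How it is judged:
At the end, for the whole second after the job is handed in: The top sieve stands upright (0.1 rad) and still on the pan, within 20 mm of its centre, with all four stones in it; the lid lies flat (0.1 rad) on the worktop, knob up; the lower sieve is still nested on the upright receiver, which is within 40 mm of its start (horizontal distance between top_sieve and pan_center below 0.02 m and z of top_sieve in the frame of pan_center between -0.005 and 0.005 m and angle between each of top_sieve, lid, lower_sieve, receiver's own z axis and vertical below 0.1 rad and linear speed of each of top_sieve, lid below 0.02 m/s and horizontal distance between each of stone_0, stone_1, stone_2, stone_3 and top_sieve below 0.032 m and z of stone_0 in the frame of top_sieve between 0 and 0.04 m and z of stone_1 in the frame of top_sieve between 0 and 0.04 m and z of stone_2 in the frame of top_sieve between 0 and 0.04 m and z of stone_3 in the frame of top_sieve between 0 and 0.04 m and height (world z) of lid between -0.006 and 0.006 m and horizontal distance between lower_sieve and receiver below 0.005 m and z of lower_sieve in the frame of receiver between 0.017 and 0.025 m and distance of receiver from where it was at the start of the episode below 0.04 m); the robot touches nothing.
It fails at once if the top sieve was dropped onto the pan (faster than 0.45 m/s within 15 mm of it) (horizontal distance between top_sieve and pan_center below 0.06 m and z of top_sieve in the frame of pan_center below 0.015 m and linear speed of top_sieve above 0.45 m/s).
It fails at once if the top sieve was pressed onto the balance (over 40 N) (contact force between top_sieve and balance above 40 N).
It fails at once if the beaker was moved more than 30 mm or tipped (distance of beaker from where it was at the start of the episode above 0.03 m or angle between beaker's own z axis and vertical above 0.3 rad).
It fails at once if the wash bottle was moved more than 30 mm or tipped (distance of wash_bottle from where it was at the start of the episode above 0.03 m or angle between wash_bottle's own z axis and vertical above 0.3 rad).
It fails at once if the bench timer was moved more than 30 mm or tipped (distance of lab_timer from where it was at the start of the episode above 0.03 m or angle between lab_timer's own z axis and vertical above 0.3 rad).
It also fails if it takes over 51 s, if anything falls off the work surface, if the arm or the gripper's body presses on something with over 40 N, if the wrist force passes 120 N, or if a joint passes its speed limit or range.

ROBOT

A 6-joint arm with a two-finger parallel gripper is mounted at the origin on a cart in front of the work surface, level with it; the furniture and walls round the work are solid. World frame = base frame: x ahead of the robot, y to its left, z up, the work surface at z = 0. Lengths are in m, angles in rad, forces in N, time in s.
With the tool pointing down it reaches from about 0.25 to 0.775 m from the base axis. Payload 4 kg.
Tool frame: the origin (TCP) lies midway between the tips of the shut fingers; the grasp point (between the pads) lies 19 mm behind it (robot.tcp_to_grasp is the z of the grasp point in the tool frame, in m); z points along the fingers, y is the line along which they close (so a half turn about z gives the same grasp; the last joint's range is limited). The gripper opens to 94 mm and grips with 3 to 60 N. Pads are 16 mm wide; open, the fingers measure 119 mm over their backs; the gripper's body (75 mm by 177 mm) begins 78 mm behind the grasp point.
Start: joints at [-1.24, 0.087, 1.371, -0, 1.684, -0.103], TCP at [0.231, -0.499, 0.206] pointing down, gripper open.
Joint ranges: [-3.1, 3.1], [-0.76, 2.03], [0.27, 2.55], [-1.08, 4.22], [0.17, 2.65], [-2.57, 2.57]. Speed limits (rad/s): [2.79, 2.79, 3.14, 3.14, 3.14, 3.14].

INTERFACE

Orientations are given as [roll, pitch, yaw] about the fixed x, y, z axes, in that order (R = Rz(yaw) Ry(pitch) Rx(roll)).
In Python, from bench import robot gives the robot as it stands. The module is installed in compiled form; this text tells all that it offers.
- The arm moves only by the tool move_arm, never from a script. Its argument "motion" is one flat list of numbers, 7 for each row, row after row: the turn, a rotation vector about the tool's x, y, z in units of 45 degrees (1.0 is 45 degrees), then the shift along the tool's x, y, z in units of 100 mm (1.0 is 100 mm), then the opening, from 0 (shut) to 1 (fully open). A call has 1 to 12 rows; each row shifts and turns the commanded pose from where the row before left it, along the tool's axes as they then stand; what a row does not reach is not made up. A row lasts 1/12 s, in which the tool goes at most 41.7 mm and 7.16 degrees, less where a joint would pass 70% of its speed; a pose out of reach is approached as far as the arm can. A call with a number of a shift or a turn outside -1 to 1 is refused whole. A call with a gripper value outside its range is refused whole. The fingers move at their own pace and stop on an object; the grip force is fixed at half the most. Time passes only in rows, so rows that do not move let the fingers close. It gives the time, the measured TCP pose, the force, the opening and the grip force at its end, in the units of the state.
- robot.get_obs(): the state, without advancing time (a new reading comes with each control period).
- robot.snapshot(name): name is "scene" or "top" or "wrist"; returns the picture (420x560x3 uint8, red, green, blue); there is no depth.
- robot.get_calibration(name): a dict with "fx", "fy", "cx", "cy" (pixels), "R" (3x3) and "t" (3): a world point X has camera coordinates R X + t. Camera axes: x right, y down, z forward; pixel columns grow to the right and rows downward; lengths in m; the calibration is good to about 2 mm. A picture is of the moment at which its call begins: read the wrist's pose just before it. get_calibration takes no time and is no camera call; for the wrist camera it gives the pose at the moment of the call.
- robot.close_job(): hands the job in; it is judged then, once.
The state is a dict: "time": time; "joint_positions": joint angles; "qvel": joint speeds; "joint_torque": joint torques, N m; "tool_pos": TCP position; "ee_rot": TCP orientation; "wrist_force": force on the tool from outside, world axes, zero at the start; "wrist_torque": the same for the moment, N m; "width": finger opening in m; "finger_force": force on a finger pad.
Only numpy, scipy, OpenCV 4.12 (cv2) and the standard library are available. Lean on these libraries where they do the work, as an engineer would, in place of code of your own. Each camera call takes 0.05 s, during which the arm holds its last target. There are 200 camera calls.

## Working session

There is one attempt and no reset: what is moved stays moved. The work goes in short steps, Python scripts to look and compute and a tool call to move; the robot and the scene stay as the last step left them, time stands still between calls to the robot, and variables do not carry over. Pictures are saved under pics/ and viewed, at most 10 in all, crops included, and the job is handed in when it is done.

Besides the shell and the picture viewer there is one more tool, called after "Emit:" as a command line: name --argument value ..., lists and objects as JSON in quotes. move_arm: Moves the arm, as the interface text tells. Shifts and turns lie within -1 to 1; 1 stands for 100 mm of shift or 45 degrees of turn. Its arguments: {"type":"object","properties":{"motion":{"type":"array","items":{"type":"number"}}},"required":["motion"]}

```bash
mkdir -p pics
python3 - <<'E'
from bench import robot
import cv2,numpy as np
for n in("scene","top"):
    cv2.imwrite(f"pics/{n}0.png",robot.snapshot(n)[:,:,::-1])
    c=robot.get_calibration(n);np.savez(f"{n}.npz",**c);print(n,c)
o=robot.get_obs();print(o["tool_pos"],o["ee_rot"],o["time"],o["width"],robot.tcp_to_grasp)
E
```

```text
scene {'fx': 445.6796537638158, 'fy': 445.6796537638158, 'cx': 277.4381530264825, 'cy': 208.257162562334, 'R': array([[-0.87283438, -0.48732388, -0.02599183],
       [-0.19955417,  0.40500682, -0.89227104],
       [ 0.44535185, -0.77361806, -0.45075139]]), 't': array([0.51945834, 0.20765465, 0.75865662])}
top {'fx': 541.4451652060959, 'fy': 541.4451652060959, 'cx': 288.1523913860434, 'cy': 201.5469485453696, 'R': array([[ 0.00671948, -0.99996591, -0.00479815],
       [-0.98621254, -0.00583351, -0.16538075],
       [ 0.16534712,  0.00584327, -0.98621812]]), 't': array([-0.0436857 ,  0.628774  ,  1.51093512])}
[ 0.23099989 -0.49859298  0.20442418] [-3.13959767e+00 -1.79183905e-04  4.33803786e-01] 0.1 0.09410873735455019 -0.0188
```

View pics/scene0.png

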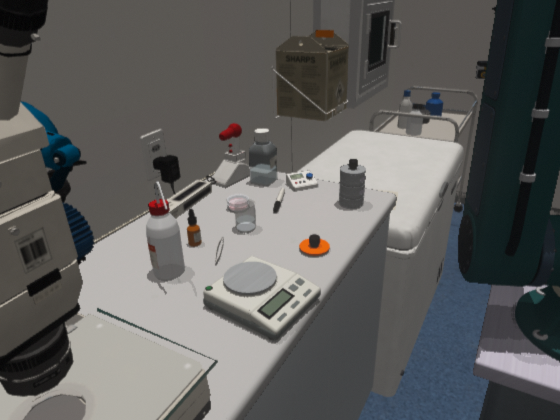

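View pics/top0.png

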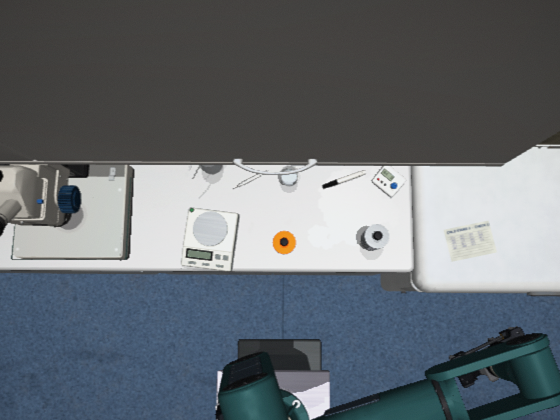

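The stack is at top (375,236) and scene (352,185). The orange lid at top (284,242) and scene (315,245) is a decoy. The balance pan is at top (211,228) and scene (250,277). The beaker is at top (289,178), the timer at (388,181) and the wash bottle at (211,170). I'll choose the grey stack and check it in enlarged crops.

Run:
```python
import cv2,numpy as np
s=cv2.imread("pics/scene0.png");t=cv2.imread("pics/top0.png")
def c(im,x,y,w,h):return cv2.resize(im[y:y+h,x:x+w],(400,300),interpolation=cv2.INTER_CUBIC)
cv2.imwrite("pics/m1.png",np.vstack([np.hstack([c(s,312,150,80,60),c(t,340,206,80,60)]),np.hstack([c(s,200,245,120,90),c(t,160,200,100,75)])]))
```

```text
(no output)
```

View pics/m1.png

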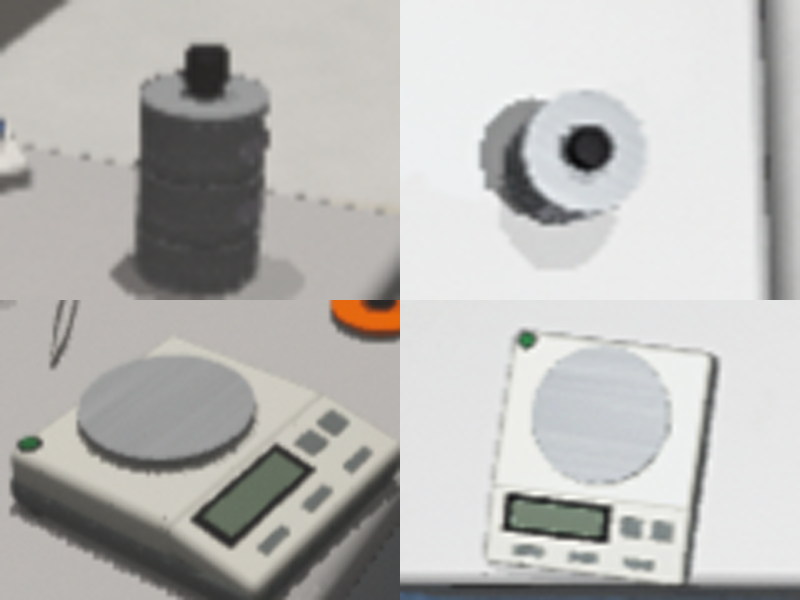

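```bash
cat > h.py <<'E'
import numpy as np,cv2
def tri(obs):
    A=[];b=[]
    for c,(u,v) in obs:
        d=np.array([(u-c["cx"])/c["fx"],(v-c["cy"])/c["fy"],1]);d=c["R"].T@d;d/=np.linalg.norm(d)
        o=-c["R"].T@c["t"];P=np.eye(3)-np.outer(d,d);A.append(P);b.append(P@o)
    x=np.linalg.solve(sum(A),sum(b));return x,[np.linalg.norm(P@x-q) for P,q in zip(A,b)]
def plane(c,u,v,z):
    d=c["R"].T@np.array([(u-c["cx"])/c["fx"],(v-c["cy"])/c["fy"],1]);o=-c["R"].T@c["t"]
    return o+d*(z-o[2])/d[2]
def proj(c,X):
    p=c["R"]@np.asarray(X)+c["t"];return [c["fx"]*p[0]/p[2]+c["cx"],c["fy"]*p[1]/p[2]+c["cy"]]
S=dict(np.load("scene.npz"));T=dict(np.load("top.npz"))
E
python3 - <<'E'
from h import *
np.set_printoptions(precision=4,suppress=True)
print("plate",*tri([(S,(352.8,169)),(T,(377,236.2))]),plane(T,377,236.2,.103))
print("knob",*tri([(S,(353.4,160)),(T,(377.6,235.4))]),plane(T,377.6,235.4,.126))
print("pan",*tri([(S,(250.1,277.4)),(T,(210.25,228.9))]),plane(T,210.25,228.9,.05))
for n,u,v in [("or",284,242),("beak",289,178),("timer",388,181),("bottle",211,170),("edge",300,271),("c0",526/4+60,340/4+125+0)]:print(n,plane(T,u,v,0))
print("cab",[plane(T,300,160,z) for z in(0,.3,.5)])
E
```

```text
plate [ 0.5254 -0.2862  0.1007] [np.float64(0.00014217331406399898), np.float64(0.00014217331406387324)] [ 0.525  -0.2859  0.103 ]
knob [ 0.5246 -0.2839  0.1267] [np.float64(0.0001770839927194231), np.float64(0.00017708399271948092)] [ 0.5248 -0.2839  0.126 ]
pan [0.5494 0.184  0.0473] [np.float64(0.0005895877110217644), np.float64(0.000589587711021882)] [0.5485 0.1833 0.05  ]
or [ 0.5168 -0.028   0.    ]
beak [ 0.7096 -0.0415  0.    ]
timer [ 0.7021 -0.3387  0.    ]
bottle [0.7329 0.194  0.    ]
edge [ 0.4322 -0.0754  0.    ]
c0 [0.6106 0.2484 0.    ]
cab [array([ 0.7654, -0.0744,  0.    ]), array([ 0.6911, -0.0696,  0.3   ]), array([ 0.6415, -0.0664,  0.5   ])]
```

The stack axis is at (0.525, -0.285) with its top at z≈0.127. The pan is at (0.549, 0.184, 0.05). The crop shows the steel lid with black knob on the grey stack, so that's the right one. I'll turn to yaw 0 and go above it.

Emit:
move_arm --motion '[0,0,0.138,0,0,0,1,0,0,0.138,0,0,0,1,0,0,0.138,0,0,0,1,0,0,0.138,0,0,0,1,0,0,0,0.3,-0.22,0,1,0,0,0,0.3,-0.22,0,1,0,0,0,0.3,-0.22,0,1,0,0,0,0.3,-0.22,0,1,0,0,0,0.3,-0.22,0,1,0,0,0,0.3,-0.22,0,1,0,0,0,0.3,-0.22,0,1,0,0,0,0.3,-0.22,0,1]'

```text
time: 1.1
tool_pos: [0.4722, -0.3215, 0.2049]
ee_rot: [-3.141, 0.001, 0.0]
wrist_force: [0.4, -1.2, 0.0]
width: 0.0937
finger_force: 0.0
```

Emit:
move_arm --motion '[0,0,0,0.2,-0.16,0,1,0,0,0,0.2,-0.16,0,1,0,0,0,0,0,0,1,0,0,0,0,0,0,1]'

```text
time: 1.43
tool_pos: [0.5115, -0.29, 0.2046]
ee_rot: [-3.141, 0.002, 0.003]
wrist_force: [-0.7, 0.1, 0.6]
width: 0.0939
finger_force: 0.0
```

```bash
cat > w.py <<'E'
import sys,cv2,numpy as np,pickle
from bench import robot
n=sys.argv[1]
o=robot.get_obs();c=robot.get_calibration("wrist")
cv2.imwrite(f"pics/{n}.png",robot.snapshot("wrist")[:,:,::-1]);np.savez(f"{n}.npz",**c)
print(np.round(o["tool_pos"],4),np.round(o["ee_rot"],4),o["time"],o["width"],np.round(o["wrist_force"],2))
E
python3 w.py w1
```

```text
[ 0.5115 -0.29    0.2046] [-3.1411e+00  1.7000e-03  2.8000e-03] 1.4333 0.09392691704094712 [-0.74  0.09  0.58]
```

View pics/w1.png

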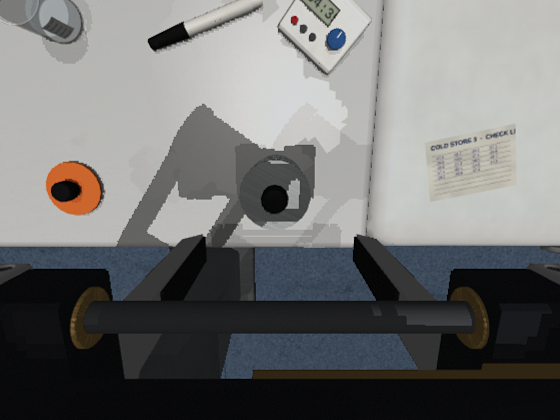

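The wrist view shows the steel lid's plate around (276,191), x 240–312, with its knob top at (274,199). The orange decoy is at (73,188).

Run:
```python
from h import *
W=dict(np.load("w1.npz"))
print(plane(W,274,199,.126),plane(W,276,191,.102),tri([(W,(274,199)),(S,(353.4,160)),(T,(377.6,235.4))]), -W["R"].T@W["t"])
```

```text
[ 0.52765538 -0.28547393  0.126     ] [ 0.53045474 -0.28695485  0.102     ] (array([ 0.52577527, -0.28501387,  0.12544552]), [np.float64(0.0017827739552221226), np.float64(0.0011384911253554688), np.float64(0.0013358899541975199)]) [ 0.58147275 -0.29022504  0.3833459 ]
```

Emit:
move_arm --motion '[0,0,0,0.08,-0.025,0,1,0,0,0,0.075,-0.02,0,0.8,0,0,0,0,0,0.2,0.6,0,0,0,0,0,0.25,0.6,0,0,0,0,0,0.25,0.6,0,0,0,0,0,0.15,0.6,0,0,0,0,0,0.1,0.6,0,0,0,0,0,0.02,0.6,0,0,0,0,0,0,0.5]'

```text
time: 2.23
tool_pos: [0.5264, -0.2868, 0.1082]
ee_rot: [-3.141, 0.001, -0.0]
wrist_force: [0.3, -0.2, -0.7]
width: 0.0527
finger_force: 0.0
```

Emit:
move_arm --motion '[0,0,0,0,0,0,0.4,0,0,0,0,0,0,0.3,0,0,0,0,0,0,0.2,0,0,0,0,0,0,0,0,0,0,0,0,0,0,0,0,0,0,0,0,0,0,0,0,0,0,0,0]'

```text
time: 2.82
tool_pos: [0.5272, -0.2864, 0.1096]
ee_rot: [3.141, -0.002, 0.0]
wrist_force: [-0.7, 1.8, 5.1]
width: 0.0243
finger_force: 30.0
```

Emit:
move_arm --motion '[0,0,0,0,0,-0.1,0,0,0,0,0,0,-0.15,0,0,0,0,0,0,-0.2,0,0,0,0,0,0,-0.1,0,0,0,0,0,-0.25,0,0,0,0,0,0,-0.35,0,0,0,0,0,0,-0.35,0,0,0,0,0,0,-0.25,0,0,0,0,0,0,-0.12,0,0,0,0,0,0,0,0,0,0,0,0,0,0,0]'

```text
invalid input
```

```bash
python3 w.py w2; python3 -c "
from bench import robot;import cv2,numpy as np
s=robot.snapshot('scene')[:,:,::-1];t=robot.snapshot('top')[:,:,::-1]
c=lambda im,x,y,w,h:cv2.resize(im[y:y+h,x:x+w],(400,300),interpolation=cv2.INTER_CUBIC)
w=cv2.resize(cv2.imread('pics/w2.png'),(400,300))
cv2.imwrite('pics/m2.png',np.vstack([np.hstack([c(s,300,130,120,90),c(t,320,196,80,60)]),np.hstack([w,c(s,200,100,240,180)])]))"
```

```text
[ 0.5272 -0.2864  0.1096] [ 3.1411e+00 -1.6000e-03  5.0000e-04] 2.8167 0.02430982439583209 [-0.71  1.76  5.07]
```

View pics/m2.png

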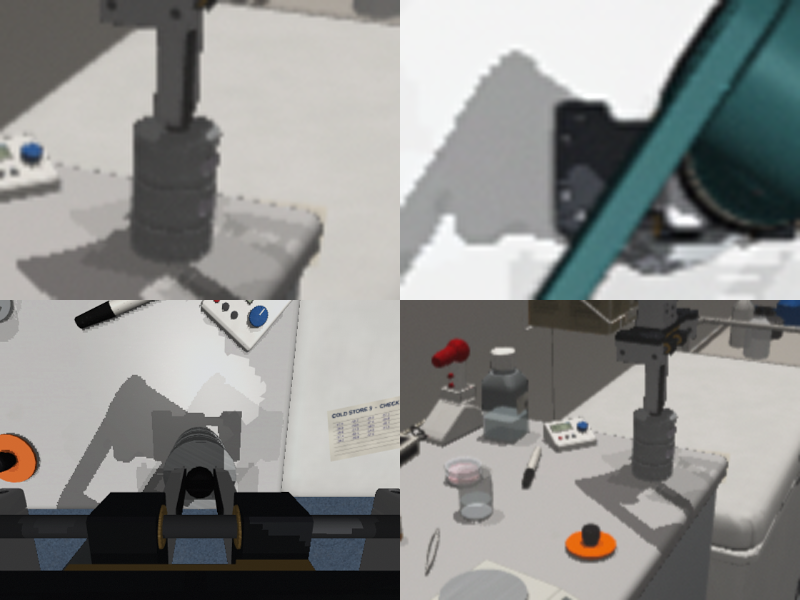

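The move was refused because of a miscount. The picture shows the fingers on the knob and the stack undisturbed. I'll resend it with 7 numbers per row.

Emit:
move_arm --motion '[0,0,0,0,0,-0.1,0,0,0,0,0,0,-0.15,0,0,0,0,0,0,-0.2,0,0,0,0,0,0,-0.1,0,0,0,0,0,-0.25,0,0,0,0,0,0,-0.35,0,0,0,0,0,0,-0.35,0,0,0,0,0,0,-0.25,0,0,0,0,0,0,-0.12,0,0,0,0,0,0,0,0,0,0,0,0,0,0,0,0]'

```text
time: 3.88
tool_pos: [0.5266, -0.155, 0.1634]
ee_rot: [3.14, 0.0, 0.001]
wrist_force: [-0.9, -1.6, -0.8]
width: 0.0242
finger_force: 30.0
```

```bash
python3 -c "
from bench import robot;import cv2,numpy as np
s=robot.snapshot('scene')[:,:,::-1];t=robot.snapshot('top')[:,:,::-1]
c=lambda im,x,y,w,h:cv2.resize(im[y:y+h,x:x+w],(400,300),interpolation=cv2.INTER_CUBIC)
cv2.imwrite('pics/m3.png',np.hstack([c(s,280,120,120,90),c(t,320,196,100,75)]))"
```

```text
(no output)
```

View pics/m3.png

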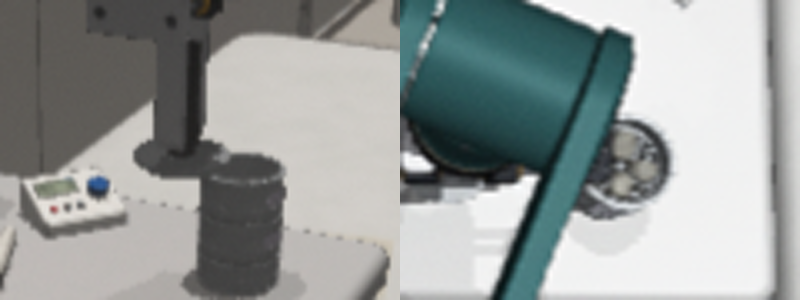

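The lid is off and level in the grip. The stones are visible in the top sieve, whose rim centre is near top-crop (633,160). Now I'll lower the lid.

Emit:
move_arm --motion '[0,0,0,0,0,0.15,0,0,0,0,0,0,0.3,0,0,0,0,0,0,0.3,0,0,0,0,0,0,0.3,0,0,0,0,0,0,0.2,0,0,0,0,0,0,0.1,0,0,0,0,0,0,0.05,0,0,0,0,0,0,0.02,0,0,0,0,0,0,0,0]'

```text
time: 4.73
tool_pos: [0.5273, -0.1554, 0.0224]
ee_rot: [3.141, -0.002, -0.0]
wrist_force: [0.1, -1.1, 0.1]
width: 0.0242
finger_force: 30.0
```

Emit:
move_arm --motion '[0,0,0,0,0,0.015,0,0,0,0,0,0,0.015,0,0,0,0,0,0,0,0]'

```text
time: 4.98
tool_pos: [0.5273, -0.1548, 0.0195]
ee_rot: [3.141, -0.002, 0.0]
wrist_force: [0.8, -0.1, -0.6]
width: 0.0243
finger_force: 30.0
```

Emit:
move_arm --motion '[0,0,0,0,0,0.015,0,0,0,0,0,0,0.01,0,0,0,0,0,0,0,0]'

```text
time: 5.23
tool_pos: [0.5273, -0.1547, 0.0176]
ee_rot: [3.141, -0.002, 0.0]
wrist_force: [-1.6, 0.7, 4.3]
width: 0.0241
finger_force: 30.0
```

Contact with the worktop. Release and rise.

Emit:
move_arm --motion '[0,0,0,0,0,0,0.35,0,0,0,0,0,0,0.5,0,0,0,0,0,0,0.5,0,0,0,0,0,-0.1,0.5,0,0,0,0,0,-0.3,0.6,0,0,0,0,0,-0.4,1,0,0,0,0,0,-0.4,1,0,0,0,0,0,-0.4,1,0,0,0,0,0.1,-0.2,1,0,0,0,-0.2,0.35,0,1,0,0,0,-0.2,0.3,0,1,0,0,0,0,0,0,1]'

```text
time: 6.23
tool_pos: [0.4842, -0.2341, 0.1975]
ee_rot: [3.137, 0.0, -0.006]
wrist_force: [0.2, 0.9, -0.9]
width: 0.0933
finger_force: 0.0
```

```bash
python3 w.py w3; python3 -c "
from bench import robot;import cv2,numpy as np
s=robot.snapshot('scene')[:,:,::-1];t=robot.snapshot('top')[:,:,::-1]
c=lambda im,x,y,w,h:cv2.resize(im[y:y+h,x:x+w],(400,300),interpolation=cv2.INTER_CUBIC)
w=cv2.imread('pics/w3.png')
cv2.imwrite('pics/m4.png',np.vstack([np.hstack([c(s,300,150,80,60),c(s,280,180,120,90)]),np.hstack([c(w,200,80,240,180),c(t,340,206,80,60)])]))"
```

```text
[ 0.4842 -0.2341  0.1975] [ 3.1373e+00  1.0000e-04 -5.6000e-03] 6.2333 0.09325650218500464 [ 0.19  0.95 -0.86]
```

View pics/m4.png

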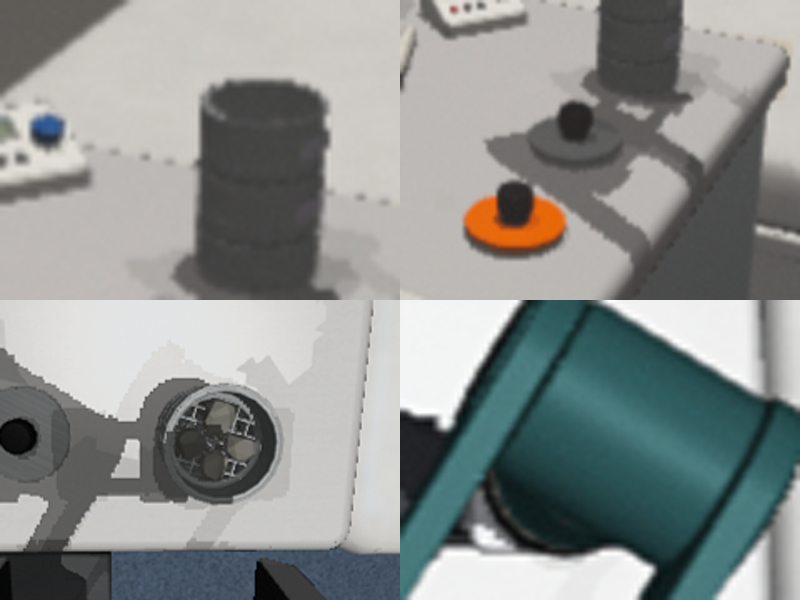

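The lid lies flat, knob up, beside the orange decoy. The sieve rim centre is at wrist (333.8,165.5) and scene (353,170.2), with all four stones in it.

Run:
```python
from h import *
W=dict(np.load("w3.npz"))
print(plane(W,333.8,165.5,.098),tri([(W,(333.8,165.5)),(S,(353,170.2))]),plane(S,353,170.2,.098))
```

```text
[ 0.52757255 -0.28554564  0.098     ] (array([ 0.52623072, -0.28630336,  0.0969312 ]), [np.float64(0.001343968036434984), np.float64(0.0013439680364349398)]) [ 0.52429907 -0.28480981  0.098     ]
```

Emit:
move_arm --motion '[0,0,0,0.22,0.26,0,1,0,0,0,0.21,0.255,0,1,0,0,0,0,0,0,1,0,0,0,0,0,0,1,0,0,0,0,0,0.1,1]'

```text
time: 6.8
tool_pos: [0.531, -0.2803, 0.1877]
ee_rot: [3.14, -0.003, 0.002]
wrist_force: [-0.4, 0.9, 0.2]
width: 0.0937
finger_force: 0.0
```

Emit:
move_arm --motion '[0,0,0,-0.04,0.052,0,1,0,0,0,0,0,0.2,1,0,0,0,0,0,0.25,1,0,0,0,0,0,0.2,1,0,0,0,0,0,0.1,1,0,0,0,0,0,0,1]'

```text
time: 7.3
tool_pos: [0.5235, -0.2845, 0.108]
ee_rot: [-3.138, 0.005, 0.001]
wrist_force: [-0.1, 0.7, -0.5]
width: 0.0943
finger_force: 0.0
```

Emit:
move_arm --motion '[0,0,0,0,0,0,1,0,0,0,0,0,0,1]'

```text
time: 7.47
tool_pos: [0.5263, -0.2865, 0.1129]
ee_rot: [3.14, -0.003, 0.001]
wrist_force: [-0.6, -0.0, 1.6]
width: 0.0939
finger_force: 0.0
```

Emit:
move_arm --motion '[0,0,0,0.005,-0.01,0.15,1,0,0,0,0,0,0.15,1,0,0,0,0,0,0.1,1,0,0,0,0,0,0.02,1,0,0,0,0,0,0,1,0,0,0,0,0,0,1]'

```text
time: 7.97
tool_pos: [0.5267, -0.2856, 0.0701]
ee_rot: [3.141, -0.001, 0.0]
wrist_force: [0.4, -0.9, 0.6]
width: 0.0937
finger_force: 0.0
```

Close slowly on the sieve frame.

Emit:
move_arm --motion '[0,0,0,0,0,0,0.9,0,0,0,0,0,0,0.82,0,0,0,0,0,0,0.76,0,0,0,0,0,0,0.72,0,0,0,0,0,0,0.69,0,0,0,0,0,0,0.6,0,0,0,0,0,0,0.3,0,0,0,0,0,0,0,0,0,0,0,0,0,0,0,0,0,0,0,0,0]'

```text
time: 8.8
tool_pos: [0.5263, -0.2854, 0.0694]
ee_rot: [3.141, -0.001, 0.0]
wrist_force: [-0.5, -0.5, 3.2]
width: 0.0671
finger_force: 30.0
```

Emit:
move_arm --motion '[0,0,0,0,0,-0.03,0,0,0,0,0,0,-0.05,0,0,0,0,0,0,-0.08,0,0,0,0,0,0,-0.12,0,0,0,0,0,0,-0.15,0,0,0,0,0,0,-0.15,0,0,0,0,0,0,-0.12,0,0,0,0,0,0,-0.08,0,0,0,0,0,0,-0.04,0,0,0,0,0,0,0,0,0,0,0,0,0,0,0]'

```text
time: 9.72
tool_pos: [0.5259, -0.2851, 0.1507]
ee_rot: [-3.141, 0.0, 0.0]
wrist_force: [0.4, 0.6, -2.3]
width: 0.0668
finger_force: 30.0
```

```bash
python3 w.py w4; python3 -c "
from bench import robot;import cv2,numpy as np
s=robot.snapshot('scene')[:,:,::-1]
c=lambda im,x,y,w,h:cv2.resize(im[y:y+h,x:x+w],(400,300),interpolation=cv2.INTER_CUBIC)
cv2.imwrite('pics/m5.png',np.hstack([c(s,290,120,120,90),cv2.resize(cv2.imread('pics/w4.png'),(400,300))]))"
```

```text
[ 0.5259 -0.2851  0.1507] [-3.1413e+00  5.0000e-04  2.0000e-04] 9.7167 0.06675259992226129 [ 0.42  0.65 -2.32]
```

View pics/m5.png

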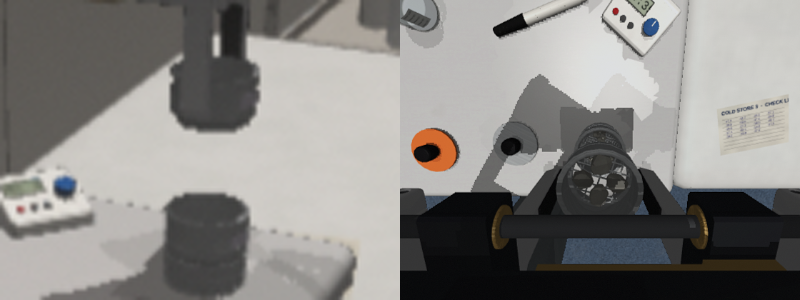

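The sieve is up, level, and still holds its four stones. The lower sieve and receiver still stand. I'll carry it to the pan with a smooth speed profile.

Emit:
move_arm --motion '[0,0,0,0,-0.06,0,0,0,0,0,0.02,-0.12,0,0,0,0,0,0.02,-0.18,0,0,0,0,0,0.02,-0.24,0,0,0,0,0,0.02,-0.3,0,0,0,0,0,0.02,-0.3,0,0,0,0,0,0.02,-0.3,0,0,0,0,0,0.02,-0.3,0,0,0,0,0,0.02,-0.3,0,0,0,0,0,0.02,-0.3,0,0,0,0,0,0.02,-0.3,0,0,0,0,0,0.03,-0.3,0,0]'

```text
time: 10.82
tool_pos: [0.5482, 0.0174, 0.1508]
ee_rot: [-3.141, 0.001, 0.001]
wrist_force: [0.4, -0.1, -1.7]
width: 0.0669
finger_force: 30.0
```

Emit:
move_arm --motion '[0,0,0,0,-0.3,0,0,0,0,0,0,-0.3,0,0,0,0,0,0,-0.28,0,0,0,0,0,0,-0.24,0,0,0,0,0,0,-0.2,0,0,0,0,0,0,-0.16,0,0,0,0,0,0,-0.11,0,0,0,0,0,0,-0.06,0,0,0,0,0,0,-0.04,0,0,0,0,0,0,0,0,0,0,0,0,0,0,0,0]'

```text
time: 11.73
tool_pos: [0.549, 0.1833, 0.1509]
ee_rot: [3.141, 0.0, -0.0]
wrist_force: [-0.1, -1.5, -2.4]
width: 0.0672
finger_force: 30.0
```

Lower from 0.151 towards 0.067, then creep.

Emit:
move_arm --motion '[0,0,0,0,0,0.05,0,0,0,0,0,0,0.12,0,0,0,0,0,0,0.16,0,0,0,0,0,0,0.16,0,0,0,0,0,0,0.14,0,0,0,0,0,0,0.1,0,0,0,0,0,0,0.06,0,0,0,0,0,0,0.03,0,0,0,0,0,0,0.01,0,0,0,0,0,0,0,0,0,0,0,0,0,0,0]'

```text
time: 12.65
tool_pos: [0.5497, 0.1839, 0.0689]
ee_rot: [-3.141, -0.002, 0.0]
wrist_force: [0.8, -0.1, -1.4]
width: 0.0672
finger_force: 30.0
```

Emit:
move_arm --motion '[0,0,0,0,0,0.01,0,0,0,0,0,0,0.01,0,0,0,0,0,0,0,0]'

```text
time: 12.9
tool_pos: [0.5491, 0.1839, 0.0662]
ee_rot: [-3.142, -0.001, 0.0]
wrist_force: [-0.3, -0.8, -2.0]
width: 0.0672
finger_force: 30.0
```

Emit:
move_arm --motion '[0,0,0,0,0,0.01,0,0,0,0,0,0,0.01,0,0,0,0,0,0,0,0]'

```text
time: 13.15
tool_pos: [0.5488, 0.1838, 0.0637]
ee_rot: [3.141, 0.0, 0.0]
wrist_force: [0.2, -0.4, -1.7]
width: 0.0669
finger_force: 30.0
```

Emit:
move_arm --motion '[0,0,0,0,0,0.008,0,0,0,0,0,0,0,0]'

```text
time: 13.32
tool_pos: [0.549, 0.1838, 0.0634]
ee_rot: [3.142, -0.0, 0.0]
wrist_force: [-1.5, -0.1, -0.6]
width: 0.0669
finger_force: 30.0
```

Emit:
move_arm --motion '[0,0,0,0,0,0.006,0,0,0,0,0,0,0,0]'

```text
time: 13.48
tool_pos: [0.549, 0.1838, 0.0634]
ee_rot: [3.142, -0.0, 0.0]
wrist_force: [-2.7, 0.6, 3.7]
width: 0.0673
finger_force: 30.0
```

Seated, since the height is no longer falling and there is 3.7 N up. Open gently and rise.

Emit:
move_arm --motion '[0,0,0,0,0,0,0.74,0,0,0,0,0,0,0.82,0,0,0,0,0,0,0.92,0,0,0,0,0,0,1,0,0,0,0,0,0,1,0,0,0,0,0,0,1]'

```text
time: 13.98
tool_pos: [0.549, 0.1838, 0.0624]
ee_rot: [3.141, -0.0, 0.0]
wrist_force: [-0.6, -0.2, -0.5]
width: 0.0935
finger_force: 0.0
```

Emit:
move_arm --motion '[0,0,0,0,0,-0.08,1,0,0,0,0,0,-0.2,1,0,0,0,0,0,-0.3,1,0,0,0,0,0,-0.3,1,0,0,0,0,0,-0.3,1,0,0,0,-0.15,0,-0.1,1,0,0,0,-0.3,0,0,1,0,0,0,-0.3,0,0,1,0,0,0,-0.15,0,0,1,0,0,0,0,0,0,1,0,0,0,0,0,0,1]'

```text
time: 14.9
tool_pos: [0.4591, 0.1839, 0.1916]
ee_rot: [-3.141, -0.002, 0.001]
wrist_force: [0.5, 0.7, -0.3]
width: 0.0944
finger_force: 0.0
```

```bash
python3 w.py w5; python3 -c "
from bench import robot;import cv2,numpy as np
s=robot.snapshot('scene')[:,:,::-1];t=robot.snapshot('top')[:,:,::-1]
c=lambda im,x,y,w,h:cv2.resize(im[y:y+h,x:x+w],(400,300),interpolation=cv2.INTER_CUBIC)
cv2.imwrite('pics/m6.png',np.vstack([np.hstack([c(s,190,225,140,105),c(s,120,130,280,210)]),np.hstack([cv2.resize(cv2.imread('pics/w5.png'),(400,300)),c(t,160,150,280,130)])]))"
```

```text
[0.4591 0.1839 0.1916] [-3.1412e+00 -2.5000e-03  7.0000e-04] 14.9 0.0943599477809172 [ 0.51  0.68 -0.34]
```

View pics/m6.png

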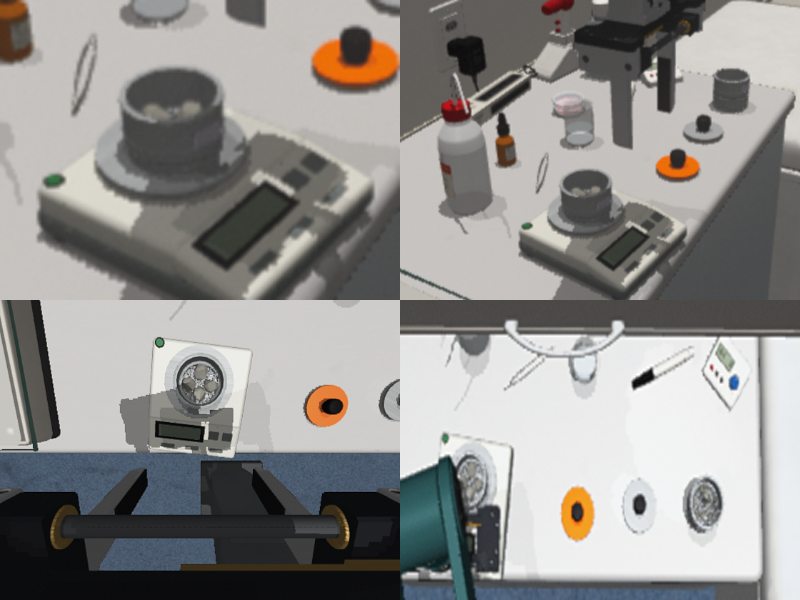

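The sieve stands upright and centred on the pan (wrist crop (199,382)) with its four stones. The lid is flat at top crop (640,505), and the lower sieve is on its receiver at (704,503). The bystanders haven't moved. Handing in.

```bash
python3 -c "
from bench import robot
print(robot.close_job())"
```

```text
the job is handed in; nothing more can be done
None
```

I handed the job in at about 15 s: the top sieve stands upright on the middle of the pan with all four stones, the lid lies flat and knob up on the worktop, and the lower sieve is still on its receiver, with the bystanders untouched. No verdict came back.

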